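Free the tested specimen from the ratchet clamp

TASK

The tested yellow specimen is still held under the red claws of the clamp fixture. Flip the orange direction lever on the ratchet over to its loosening (counter-clockwise) side, then swing the ratchet handle to and fro, never tightening the bolt, until the claws have drawn back clear of the specimen. Then lift the specimen out and lay it flat on the floor of the green tray without dropping it, and leave everything else on the bench where it stands.

Things in the scene. Friction and masses are not known exactly. Their poses are not given: they have to be found in the camera images.
- fixture: Aluminium base plate, 140 x 310 x 15 mm, fixed on the bench, carrying the clamp. Origin: on the bench under the vertical bolt axis. At joint value 0 the ratchet handle points along its -x; the specimen seat lies 170 mm along its +y. Two steel stop pins of the handle, 12 mm thick and 82 mm high, stand at (-44, +-73) mm.
- bolt_top (a point): Top of the steel hex bolt head (40 mm across, white index line), on the bolt axis, 102 mm above the bench. Round it the steel ratchet head, 92 mm across, 60 to 90 mm above the bench, turns on a blue housing 68 mm across.
- handle (a joint): Ratchet handle's angle about the bolt axis, rad, counter-clockwise from above positive, stops at -0.8 and +0.8; stays where left (friction 0.4 N m). Lever on the loosening side: a counter-clockwise (+) swing takes the bolt along after up to 0.4 rad of lost motion (tooth pitch), a clockwise swing clicks back freely. Lever on the tightening side: the other way round.
- handle_grip (a point): Middle of the handle's blue grip, 135 mm from the bolt axis, 77 mm above the bench; x outward along the handle, z up. The grip spans 100 to 168 mm from the axis, is 24 mm wide and 22 mm high (66 to 88 mm above the bench); its last 8 mm is a red cap 27 mm wide.
- lever (a joint): Orange direction lever's angle relative to the handle, rad, counter-clockwise positive. Pivot 47 mm out from the bolt axis on the ratchet's neck; it points outward above the handle. -0.35: leaning clockwise (tightening, as it starts); +0.35: leaning counter-clockwise (loosening). Spring detent: 2 to 3 N sideways near the tip, snaps over past 0 to its end stop and stays.
- lever_tip (a point): Point on the orange lever 40 mm out from its pivot and 112 mm above the bench. The lever is an upright fin 52 mm long, 10 mm thick, 97 to 124 mm above the bench (the neck and handle below it reach 90 mm). Axes: x along the lever outward, z up.
- bolt (a joint): Angle of the hex bolt about its vertical axis, rad, 0 at the start, growing as it is loosened (counter-clockwise from above). It is stiff: 0.5 N m all the way. Each rad draws the claws back 5 mm; they are clear of the specimen from about 1.6 rad, more than one stroke of the handle, and it turns on to 4 rad.
- claws (a point): Midpoint between the inner edges of the two red claws, at their top, 66.5 mm above the bench, axes as the fixture's. Claws 24 mm wide, centred 46 mm either side along x, lips 59.5 to 66.5 mm high; at first they reach 8 mm over the specimen's edge, and draw back along -y.
- seat (a point): Specimen's place: centre of its underside when clamped, 45 mm above the bench, 170 mm along the fixture's +y from the bolt axis, axes as the fixture's. Steel seats 26 x 26 mm, 46 mm either side along x, carry its wide ends; behind each, 16 to 26 mm along +y, a dark wall 64 mm high. Under and beside the waist all is open down to 26 mm above the bench.
- specimen: The yellow dog-bone specimen, 120 mm long (its x), 12 mm thick, wide ends 34 x 28 mm, straight waist 16 mm wide and 52 mm long between them; 60 g. Origin: centre of its underside, z up.
- tray_green: Green open tray, fixed, outside 160 (its x) x 130 x 30 mm, walls and floor 4 mm thick, empty: the tested specimen goes here. Origin: centre of its underside. It may stand left or right of the fixture.
- tray_grey: Grey open tray of the same size, fixed, on the other side, with the spare specimen in it. Origin: centre of its underside.
- spare: White spare specimen of the same shape, lying in the grey tray: leave alone. Origin: centre of its underside.
- film_roll: Silver film roll standing upright, 60 mm across, 130 mm high, behind the ratchet. Origin: centre of its underside.
- bottle: White bottle with blue cap, 56 mm across, 150 mm high, behind the clamp. Origin: centre of its underside.
- weight: Brass weight, 52 mm across, 46 mm high, in front of the fixture beneath the handle's arc. Origin: centre of its underside.
- screwdriver: Red screwdriver, 120 mm long, about 25 mm thick, lying on the bench in front of the fixture under the handle's arc, along its own x.
- tape: Amber roll of tape lying flat, 84 mm across, 24 mm high, back right. Origin: centre of its underside.
- beaker: Glass beaker, 72 mm across, 90 mm high, behind left. Origin: centre of its underside.
Mind the look-alikes: they are no part of the job. Of the things like the specimen, leave any that is pink or turquoise; of the rest the smaller one is meant.

How it is judged:
On the way, in this order (a step that is already met when the one before it is completed fails the run):
1. the direction lever is flipped to the loosening side (past +0.25 rad) before the bolt has been turned (value of joint lever above 0.25 rad and value of joint bolt below 0.2 rad), for 0.2 s.
2. the bolt is loosened by at least 1.7 rad, the claws clear of the specimen (value of joint bolt above 1.7 rad), for 0.2 s.
3. the specimen is lifted at least 20 mm off its seats (height (world z) of specimen above 0.065 m), for 0.1 s.
At the end, for the whole second after the job is handed in: Bolt loosened at least 1.7 rad, lever past +0.25 rad; the yellow specimen lies released, still and flat (within 0.12 rad, either face up) on the green tray's floor, centre within 50 mm of the tray's centre along both tray axes, origin under 20 mm above the tray's underside (value of joint bolt above 1.7 rad and value of joint lever above 0.25 rad and x of specimen in the frame of tray_green between -0.05 and 0.05 m and y of specimen in the frame of tray_green between -0.05 and 0.05 m and z of specimen in the frame of tray_green below 0.02 m and (angle between specimen's own z axis and vertical below 0.12 rad or angle between specimen's own z axis and vertical above 3.02 rad) and linear speed of specimen below 0.02 m/s and contact force between specimen and the fingers below 0.1 N); the robot touches nothing.
It fails at once if the bolt is tightened by more than 0.15 rad (value of joint bolt below -0.15 rad).
It fails at once if the specimen is pulled more than 15 mm from its seat while the claws still hold it (bolt under 1.45 rad) (value of joint bolt below 1.45 rad and distance between specimen and seat above 0.015 m).
It fails at once if the specimen is dropped (out of the fingers and moving faster than 0.7 m/s) (contact force between specimen and the fingers below 0.05 N and linear speed of specimen above 0.7 m/s).
It fails at once if the spare specimen, film roll, bottle, weight, screwdriver, tape or beaker is pushed more than 30 mm from its place (distance of any of spare, film_roll, bottle, weight, screwdriver, tape, beaker from where it was at the start of the episode above 0.03 m).
It also fails if it takes over 72 s, if anything falls off the work surface, if the arm or the gripper's body presses on something with over 40 N, if the wrist force passes 120 N, or if a joint passes its speed limit or range.

ROBOT

A 7-joint arm with a two-finger parallel gripper is mounted at the origin on the work surface. World frame = base frame: x ahead of the robot, y to its left, z up, the work surface at z = 0. Lengths are in m, angles in rad, forces in N, time in s.
With the tool pointing down it reaches from about 0.425 to 0.925 m from the base axis. Payload 6.8 kg.
Tool frame: the origin (TCP) lies midway between the tips of the shut fingers; the grasp point (between the pads) lies 19 mm behind it; x points along the fingers, y is the direction in which the jaws open and shut, and the axes are right-handed (so a half turn about x gives the same grasp; the last joint's range is limited). The gripper opens to 85 mm and grips with 20 to 120 N. Pads are 22 mm wide; open, the fingers measure 114 mm over their backs; the gripper's body (76 mm by 85 mm) begins 54 mm behind the grasp point. The pads swing forward as they close: fully open they stand 13 mm farther back than shut.
Start: joints at [1.146, 0.477, 0.022, 1.555, -0.011, 1.109, -0.083], TCP at [0.21, -0.641, 0.231] pointing down, gripper open.
Joint ranges: [-2.96, 2.96], [-0.34, 2.1], [-1.41, 1.46], [0.24, 2.44], [-1.37, 4.51], [0.17, 1.92], [-2.96, 2.96]. Speed limits (rad/s): [2.39, 2.39, 3.14, 3.14, 3.14, 3.14, 3.14].

INTERFACE

Orientations are given as a rotation vector (axis times angle).
In Python, from bench import r, viewer, nets gives the robot as it stands.
- The arm moves only by the shell command python3 -m pendant 'ROWS' [FORCE]. ROWS is JSON, one flat list of numbers, 5 for each row, row after row: the finger opening in mm, from 0 to 85.4, then the shift along the tool's x, y, z in mm, then the turn about the tool's x in rad. A call has 1 to 20 rows; each row shifts and turns the commanded pose from where the row before left it, along the tool's axes as they then stand; what a row does not reach is not made up. A row lasts 1/8 s, in which the tool goes at most 62.5 mm and 10.7 degrees, less where a joint would pass 70% of its speed; a pose out of reach is approached as far as the arm can. A call with a gripper value outside its range is refused whole. The fingers move at their own pace and stop on an object; FORCE is the grip in N (left out, the last holds). Time passes only in rows, so rows that do not move let the fingers close. It gives the time, the measured TCP pose, the force and the opening at its end, in the units of the state.
- r.get_obs(): the state, without advancing time (a new reading comes with each control period).
- viewer.grab_frame(name): name is "scene" or "top" or "wrist"; returns (picture, depth): 480x640x3 uint8, red, green, blue; 480x640 float32, m along the optical axis (not along the pixel's ray), 0 where there is no reading.
- viewer.calibration(name): a dict with "mtx" (3x3 intrinsics, pixels), "world_to_cam" (4x4, takes a point from world to camera coordinates). Camera axes: x right, y up, looking along -z (the intrinsics and any distortion apply to the point x, -y, -z); pixel columns grow to the right and rows downward; lengths in m; the calibration is good to about 2 mm. A picture is of the moment at which its call begins: read the wrist's pose just before it. calibration takes no time and is no camera call; for the wrist camera it gives the pose at the moment of the call.
- r.hand_in(): hands the job in, once; it reports no verdict.
Trained networks look in the newest picture that a camera, given by its name, has taken for a name from the list of things; names that differ only in an ending like _2 or _b are one class to them, and where a whole thing is asked for, a point or a joint stands for the part that bears it (a point fixed in the world has none). Each returns a list of dicts, best first, with "score" (0 to 1); they miss things now and then, are a little off and sometimes report something else, mostly with a low value. They report only what shows in the picture. A call takes as long as a camera call. They do not tell look-alikes from the thing itself.
- nets.look_for(name, camera): "location" ([x, y, z] in m, in world coordinates, good to about 4 mm: the middle of the surface that is visible of it).
- nets.silhouettes(name, camera): "mask" (480x640 bool, what is visible of it).
The state is a dict: "clock": time; "joints": joint angles; "qvel": joint speeds; "tau": joint torques, N m; "tcp_pos": TCP position; "orientation": TCP orientation; "contact_force": force on the tool from outside, world axes, zero at the start; "moment": the same for the moment, N m; "grip_width": finger opening in m.
Only numpy, scipy, OpenCV 4.12 (cv2) and the standard library are available. Lean on these libraries where they do the work, as an engineer would, in place of code of your own. Each camera call takes 0.05 s, during which the arm holds its last target. There are 200 camera calls.

## Working session

There is one attempt and no reset: what is moved stays moved. The work goes in short steps, Python scripts to look and compute and a shell command to move; the robot and the scene stay as the last step left them, time stands still between calls to the robot, and variables do not carry over. Pictures are saved under pics/ and viewed, about 8 in all and at most 12, crops included, and the job is handed in when it is done.

```bash
ls; mkdir -p pics; cat > h.py <<'E'
from bench import r, viewer, nets
import numpy as np, cv2
from scipy.spatial.transform import Rotation as R
def save(n,im,f): cv2.imwrite('pics/'+f,im[:,:,::-1])
def cloud(cam,dep):
    c=viewer.calibration(cam);K=c['mtx'];T=np.linalg.inv(c['world_to_cam'])
    v,u=np.mgrid[0:480,0:640]
    x=(u-K[0,2])/K[0,0]*dep;y=(v-K[1,2])/K[1,1]*dep
    P=np.stack([x,-y,-dep,np.ones_like(dep)],-1)@T.T
    return P[...,:3]
def st():
    o=r.get_obs();print(o['clock'],np.round(o['tcp_pos'],4),'f',np.round(o['contact_force'],1),'w',round(o['grip_width'],4));print(np.round(R.from_rotvec(o['orientation']).as_matrix(),3).tolist());return o
E
python3 - <<'E'
from h import *
st()
for c in ['top','scene']:
    im,d=viewer.grab_frame(c);save(c,im,c+'0.png');np.save(c+'d.npy',d);np.save(c+'i.npy',im)
    print(c,{k:np.round(v,3).tolist() for k,v in viewer.calibration(c).items() if hasattr(v,'shape')})
    for n in ['specimen','bolt_top','handle_grip','lever_tip','tray_green','seat','claws','tray_grey','weight','screwdriver','film_roll','bottle','tape','beaker']:
        try: print(n,[(np.round(x['location'],3).tolist(),round(x['score'],2)) for x in nets.look_for(n,c)][:4])
        except Exception as e: print(n,e)
E
```

```text
pics
0.0 [ 0.2101 -0.6408  0.2303] f [-0.1 -1.1 -0.3] w 0.0851
[[-0.001, 0.312, -0.95], [0.002, -0.95, -0.312], [-1.0, -0.002, 0.0]]
top {'mtx': [[472.522, 0.0, 324.709], [0.0, 472.522, 234.938], [0.0, 0.0, 1.0]], 'world_to_cam': [[-0.027, -0.999, 0.029, -0.012], [0.999, -0.026, 0.04, -0.543], [-0.039, 0.03, 0.999, -0.986], [0.0, 0.0, 0.0, 1.0]]}
specimen [([0.526, 0.21, 0.011], 0.88), ([0.352, 0.07, 0.018], 0.77), ([0.316, -0.154, 0.018], 0.74), ([0.604, 0.043, 0.06], 0.71)]
bolt_top [([0.632, -0.129, 0.102], 0.73)]
handle_grip [([0.594, -0.113, 0.09], 0.82), ([0.538, -0.38, 0.002], 0.26)]
lever_tip [([0.575, -0.11, 0.123], 0.84), ([0.601, 0.042, 0.058], 0.73)]
tray_green [([0.537, -0.375, 0.003], 0.9), ([0.595, -0.114, 0.092], 0.54), ([0.608, -0.085, 0.021], 0.5), ([0.513, -0.162, 0.02], 0.3)]
seat [([0.607, -0.083, 0.02], 0.59)]
claws [([0.615, -0.005, 0.027], 0.78), ([0.611, -0.083, 0.02], 0.23)]
tray_grey [([0.519, 0.366, 0.005], 0.71), ([0.611, -0.083, 0.017], 0.28)]
weight [([0.502, -0.019, 0.035], 0.72)]
screwdriver [([0.514, -0.16, 0.023], 0.82)]
film_roll [([0.759, -0.164, 
[... 379 characters left out ...]
87], [0.0, 0.0, 0.0, 1.0]]}
specimen [([0.603, 0.04, 0.053], 0.92), ([0.523, 0.219, 0.009], 0.67), ([0.316, -0.146, 0.021], 0.57), ([0.35, 0.075, 0.016], 0.55)]
bolt_top [([0.631, -0.124, 0.101], 0.68)]
handle_grip [([0.593, -0.098, 0.089], 0.72)]
lever_tip [([0.571, -0.105, 0.107], 0.71)]
tray_green [([0.536, -0.379, 0.004], 0.58)]
seat [([0.614, -0.072, 0.018], 0.67)]
claws [([0.62, -0.011, 0.026], 0.65)]
tray_grey [([0.518, 0.376, 0.005], 0.59)]
weight [([0.511, -0.014, 0.033], 0.94), ([0.615, -0.075, 0.019], 0.51)]
screwdriver []
film_roll [([0.778, -0.158, 0.094], 0.74)]
bottle []
tape [([0.684, -0.318, 0.017], 0.57)]
beaker [([0.704, 0.305, 0.045], 0.93), ([0.572, -0.102, 0.11], 0.34)]
```

View pics/top0.png

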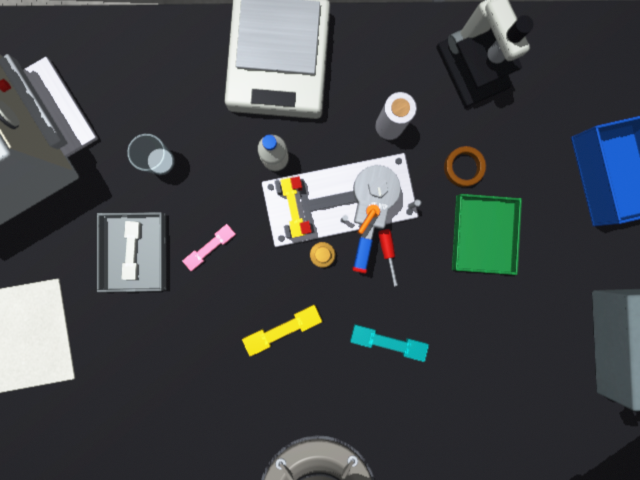

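```bash
python3 - <<'E'
from h import *
im=np.load('topi.npy');d=np.load('topd.npy');P=cloud('top',d);np.save('P.npy',P)
hsv=cv2.cvtColor(im,cv2.COLOR_RGB2HSV).astype(int);H,S,V=hsv[...,0],hsv[...,1],hsv[...,2]
X,Y,Z=P[...,0],P[...,1],P[...,2]
reg=(d>0)&(X>.42)&(X<.8)&(Y>-.3)&(Y<.14)
def rep(n,m):
    p=P[m]
    if len(p)<10: print(n,len(p));return
    rc=cv2.minAreaRect((p[:,:2]*1000).astype(np.float32));print(n,len(p),np.round(rc[0],1),np.round(rc[1],1),round(rc[2],1),'z',np.round(np.percentile(p[:,2],[5,50,95]),3),'mean',np.round(p.mean(0),4))
rep('yellow',reg&(H>22)&(H<35)&(S>110)&(Z>.05)&(Z<.066))
rep('orange',reg&(H>=6)&(H<20)&(S>140)&(Z>.1))
rep('steelhead z.085-.094',reg&(Z>.083)&(Z<.094)&(S<70))
rep('bolt top',reg&(Z>.098)&(Z<.107)&(S<70))
rep('blue grip',reg&(H>100)&(H<130)&(S>100)&(Z>.075))
rep('red>.05',reg&((H<6)|(H>172))&(S>120)&(Z>.05))
rep('plate',reg&(Z>.008)&(Z<.02)&(S<60)&(X>.5)&(X<.74))
t=(d>0)&(H>40)&(H<85)&(S>80)&(Y<-.25)
rep('green',t); rep('green rim',t&(Z>.024))
E
```

```text
yellow 536 [598.8  38.6] [117.7  27.7] 10.1 z [0.055 0.057 0.06 ] mean [0.5985 0.0401 0.0575]
orange 164 [ 568.8 -103.1] [21.4 61.3] 48.2 z [0.101 0.123 0.126] mean [ 0.5644 -0.1039  0.1207]
steelhead z.085-.094 1913 [642.7 -61.4] [241.  290.1] 13.4 z [0.086 0.09  0.093] mean [ 0.6201 -0.1183  0.0896]
bolt top 504 [715.4 -60.4] [252.8 229.6] 50.8 z [0.099 0.102 0.106] mean [ 0.6655 -0.0606  0.1023]
blue grip 561 [610.4 -18.3] [319.3  58.8] 36.1 z [0.085 0.089 0.152] mean [ 0.5693 -0.0414  0.1071]
red>.05 234 [549.2 -13.9] [236.2  57.5] 33.9 z [0.064 0.067 0.09 ] mean [0.5791 0.0023 0.0703]
plate 5341 [634.2 -56.5] [173.7 310.1] 10.2 z [0.012 0.015 0.018] mean [ 0.6178 -0.0503  0.0153]
green 5188 [ 536.4 -375.4] [147.9 169.9] 84.4 z [0.    0.004 0.03 ] mean [ 0.5355 -0.3721  0.0079]
green rim 636 [ 536.2 -367.6] [131.7 160.3] 84.1 z [0.025 0.029 0.032] mean [ 0.5374 -0.3684  0.029 ]
```

Candidates for the specimen: the yellow one in the clamp (293,207), a larger yellow one on the bench (282,331), pink (209,248), turquoise (390,343), and the white spare (131,250). The clamped, smaller yellow one measures 118×28 mm at z≈57 mm, so it's the one I want. The green tray is at (487,235), right of the fixture. The handle points down-left, with its cap at (361,270). Next I'll take finer measurements and a close crop.

```bash
cat > m.py <<'E'
from h import *
def measure(tag, verbose=True):
    im,d=viewer.grab_frame('top');P=cloud('top',d)
    hsv=cv2.cvtColor(im,cv2.COLOR_RGB2HSV).astype(int);H,S,V=hsv[...,0],hsv[...,1],hsv[...,2]
    X,Y,Z=P[...,0],P[...,1],P[...,2]
    reg=(d>0)&(X>.42)&(X<.7)&(Y>-.29)&(Y<.1)
    def rep(n,m):
        n_,l,s,c=cv2.connectedComponentsWithStats(m.astype(np.uint8))
        if n_<2: print(n,'none');return None
        p=P[l==1+np.argmax(s[1:,4])]
        rc=cv2.minAreaRect((p[:,:2]*1000).astype(np.float32));print(n,len(p),'rect',np.round(rc[0],1),np.round(rc[1],1),round(rc[2],1),'z',np.round(np.median(p[:,2]),3),'mean',np.round(p.mean(0)*1000,1))
        return p
    o={}
    o['yel']=rep('yellow',reg&(H>22)&(H<35)&(S>110)&(Z>.05)&(Y>-.05))
    o['ora']=rep('orange',reg&(H>=6)&(H<20)&(S>140)&(Z>.112))
    o['bolt']=rep('bolt',reg&(Z>.097)&(Z<.107)&(S<70)&(abs(X-.632)<.04)&(abs(Y+.129)<.04))
    o['blue']=rep('blue',reg&(H>100)&(H<130)&(S>100)&(Z>.08)&(Z<.095))
    o['head']=rep('head',reg&(Z>.083)&(Z<.107)&(S<70)&(abs(X-.632)<.06)&(abs(Y+.129)<.06))
    rep('claw L',reg&((H<6)|(H>172))&(S>120)&(Z>.06)&(Z<.072)&(Y>-.05)&(X>.605))
    rep('claw R',reg&((H<6)|(H>172))&(S>120)&(Z>.06)&(Z<.072)&(Y>-.05)&(X<.605))
    return im,P,o
E
python3 - <<'E'
from m import *
im,P,o=measure('a')
cv2.imwrite('pics/c1.png',cv2.resize(im[145:290,250:430],None,fx=4,fy=4,interpolation=cv2.INTER_CUBIC)[:,:,::-1])
b=o['bolt'][:,:2].mean(0);y=o['yel'][:,:2].mean(0);print('bolt-spec',np.linalg.norm(y-b),'yaw',np.arctan2(-(y-b)[0],(y-b)[1]))
g=o['blue'][:,:2].mean(0)-b;print('grip r',np.linalg.norm(g),'ang',np.arctan2(-g[1],-g[0]))
l=np.linalg.svd(o['ora'][:,:2]-o['ora'][:,:2].mean(0))[2][0];print('lever dir',l,np.arctan(l[1]/l[0]))
E
```

```text
yellow 541 rect [598.9  38.6] [118.1  27.7] 10.1 z 0.057 mean [598.4  40.1  57.4]
orange 142 rect [ 562.7 -102.7] [10.  51.9] 56.4 z 0.123 mean [ 562.8 -102.6  123.3]
bolt 284 rect [ 629.5 -127.7] [34.2 38.5] 39.0 z 0.102 mean [ 629.8 -128.1  102.2]
blue 380 rect [502.9 -96.9] [24.5 59.5] 77.0 z 0.088 mean [502.9 -96.4  87.6]
head 1813 rect [ 624.1 -127.8] [103.2  89.2] 0.9 z 0.091 mean [ 626.  -125.8   92. ]
claw L 95 rect [646.8  30. ] [21.6 17.2] 9.8 z 0.067 mean [646.5  29.8  67. ]
claw R 96 rect [556.9  13.6] [22.5 17.2] 9.8 z 0.067 mean [556.9  13.2  67. ]
bolt-spec 0.17112487976196578 yaw 0.1841469386048792
grip r 0.13072297642073552 ang -0.24460090602033335
lever dir [-0.83200111  0.55477397] -0.5880912728882942
```

View pics/c1.png

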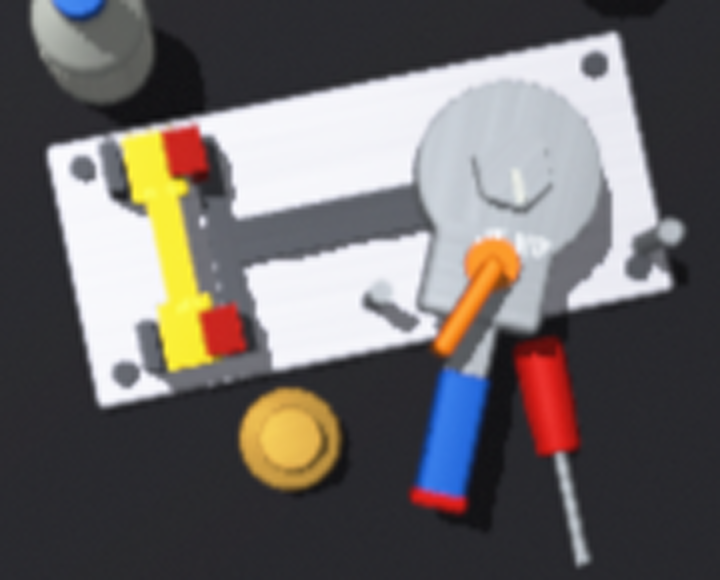

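The crop confirms it: the yellow specimen is under the red claws, the lever leans clockwise (knob at about (490,262) in the crop) and the handle is at about -0.42. Next I move the closed gripper over to the lever's clockwise side.

```bash
python3 -m pendant '[0,0,-34,-39,0, 0,0,-34,-39,0, 0,0,-34,-39,0, 0,0,-34,-39,0, 0,0,-34,-39,0, 0,0,-34,-39,0, 0,0,-34,-39,0, 0,0,-34,-39,0, 0,0,-34,-39,0, 0,0,-34,-39,0, 0,0,-34,-39,0, 0,0,-34,-39,0, 0,0,-34,-39,0, 0,0,0,0,0.14, 0,0,0,0,0.14, 0,0,0,0,0.14, 0,0,0,0,0.14, 0,0,0,0,0]' 30; cat >> h.py <<'E'
B=np.array([.630,-.128])
def togo(th,rr,s,z):
    "target in handle frame: th world angle of handle from -x (ccw), rr, s mm, z m; tool z along handle"
    o=st();u=np.array([-np.cos(th),-np.sin(th)]);t=np.array([-u[1],u[0]])
    go(np.r_[B+(rr*u+s*t)/1000,z],np.arctan2(t[1],t[0]),o)
def go(p,ang,o=None):
    o=o or st();M=R.from_rotvec(o['orientation']).as_matrix()
    print('shift tool mm',np.round(M.T@(np.array(p)-o['tcp_pos'])*1000,1),'turn',round((np.arctan2(M[1,1],M[0,1])-ang+np.pi)%(2*np.pi)-np.pi,3))
E
python3 -c "
from h import *
togo(-.245,88,-50,.101)"
```

```text
clock: 3.8
tcp_pos: [0.5544, -0.0634, 0.2314]
orientation: [-2.093, 0.255, 2.093]
contact_force: [-0.1, -0.0, 0.4]
grip_width: 0.0001
3.8 [ 0.5544 -0.0634  0.2314] f [-0.1 -0.   0.4] w 0.0001
[[0.0, -0.24, -0.971], [-0.0, -0.971, 0.24], [-1.0, 0.0, -0.0]]
shift tool mm [130.4  -5.7  -1. ] turn 0.003
```

```bash
python3 -m pendant '[0,30,-6,-1,0, 0,40,0,0,0, 0,40,0,0,0, 0,20,0,0,0, 0,0,5,0,0, 0,0,5,0,0, 0,0,5,0,0, 0,0,5,0,0, 0,0,5,0,0, 0,0,5,0,0, 0,0,4,0,0, 0,0,4,0,0, 0,0,0,0,0]'; python3 - <<'E'
from m import *
st();im,P,o=measure('b')
g=o['blue'][:,:2].mean(0)-B;print('grip r',np.linalg.norm(g),'ang',np.arctan2(-g[1],-g[0]))
cv2.imwrite('pics/c2.png',cv2.resize(im[145:290,250:430],None,fx=4,fy=4,interpolation=cv2.INTER_CUBIC)[:,:,::-1])
E
```

```text
clock: 5.42
tcp_pos: [0.5475, -0.0958, 0.1013]
orientation: [-2.092, 0.257, 2.092]
contact_force: [0.9, 0.4, 0.7]
grip_width: 0.0
5.425 [ 0.5475 -0.0958  0.1013] f [0.9 0.4 0.7] w 0.0
[[0.0, -0.242, -0.97], [-0.001, -0.97, 0.242], [-1.0, 0.001, -0.0]]
yellow 538 rect [598.9  38.7] [118.2  27.7] 10.2 z 0.057 mean [598.2  40.1  57.3]
orange none
bolt 56 rect [ 643.5 -128. ] [ 9.3 29.2] 3.6 z 0.102 mean [ 642.6 -128.4  102.2]
blue 8 rect [481.  -82.5] [1.8 7.9] 85.2 z 0.086 mean [480.3 -82.6  86.4]
head 559 rect [ 657.1 -127.5] [36.5 84.7] 3.6 z 0.09 mean [ 655.6 -128.5   91.3]
claw L 93 rect [646.7  29.7] [21.2 16.8] 9.9 z 0.067 mean [646.4  29.5  67. ]
claw R 95 rect [556.9  13.6] [22.5 17.1] 9.9 z 0.067 mean [556.8  13.2  67.1]
grip r 0.15645220509198357 ang -0.2947375745514757
```

View pics/c2.png

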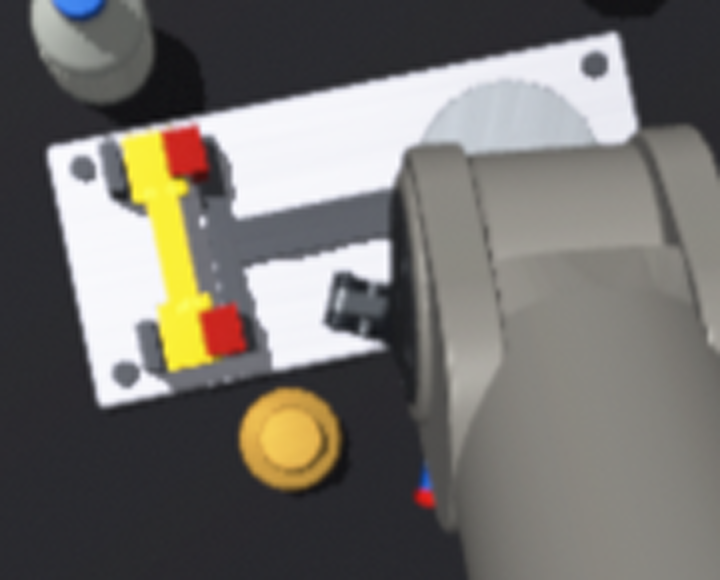

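The arm hides the lever from above, so I'll check it with the scene and wrist cameras.

```bash
cat >> h.py <<'E'
def angles(cams=('scene','wrist','top')):
    for c in cams:
        im,d=viewer.grab_frame(c);P=cloud(c,d);hsv=cv2.cvtColor(im,cv2.COLOR_RGB2HSV).astype(int);H,S=hsv[...,0],hsv[...,1]
        X,Y,Z=P[...,0],P[...,1],P[...,2];reg=(d>0)&(abs(X-B[0]+.04)<.16)&(abs(Y-B[1])<.17)
        m=reg&(H>=6)&(H<20)&(S>140)&(Z>.1)&(Z<.135);b=reg&(H>100)&(H<130)&(S>100)&(Z>.06)&(Z<.095)&(np.hypot(X-B[0],Y-B[1])>.095)
        p=P[m];q=P[b]
        if len(p)>10:
            l=np.linalg.svd(p[:,:2]-p[:,:2].mean(0),full_matrices=False)[2][0];print(c,'lever n',len(p),'mean',np.round(p.mean(0)*1000,1),'dir ang',round(np.arctan(l[1]/l[0]),3))
        if len(q)>10:
            g=q[:,:2].mean(0)-B;print(c,'grip n',len(q),'mean',np.round(q.mean(0)*1000,1),'ang',round(np.arctan2(-g[1],-g[0]),3))
        save(c,im,'last_%s.png'%c)
E
python3 -c "
from h import *
angles()"
```

```text
scene lever n 140 mean [ 569.6 -116.1  113.9] dir ang -0.151
scene grip n 318 mean [503.6 -96.2  81.6] ang -0.246
wrist lever n 5533 mean [ 563.9 -118.7  121.7] dir ang -0.107
wrist grip n 29 mean [ 528.3 -110.4   88.1] ang -0.171
```

```bash
python3 -m pendant '[0,0,-10,0,0, 0,0,-10,0,0, 0,-30,0,0,0, 0,-40,0,0,0, 0,-30,-30,0,0, 0,-10,-40,0,0, 0,0,-40,0,0, 0,0,-40,0,0, 0,0,0,0,0]'; python3 -c "
from h import *
angles(); st()"
```

```text
clock: 6.75
tcp_pos: [0.5886, 0.0759, 0.2114]
orientation: [-2.095, 0.246, 2.095]
contact_force: [0.4, -0.5, 0.1]
grip_width: 0.0001
scene lever n 223 mean [ 560.1 -114.9  114.3] dir ang -0.117
scene grip n 73 mean [ 526.4 -101.1   81.5] ang -0.254
wrist lever n 683 mean [ 557.6 -115.9  103.8] dir ang -0.094
wrist grip n 4173 mean [ 503.3 -100.6   85.3] ang -0.213
top lever n 173 mean [ 560.7 -114.3  121. ] dir ang -0.081
top grip n 387 mean [502.4 -97.8  87.1] ang -0.232
6.9 [0.5883 0.0697 0.2111] f [0.4 0.2 0.5] w -0.0001
[[-0.001, -0.241, -0.971], [-0.001, -0.971, 0.241], [-1.0, 0.001, 0.0]]
```

View pics/last_top.png

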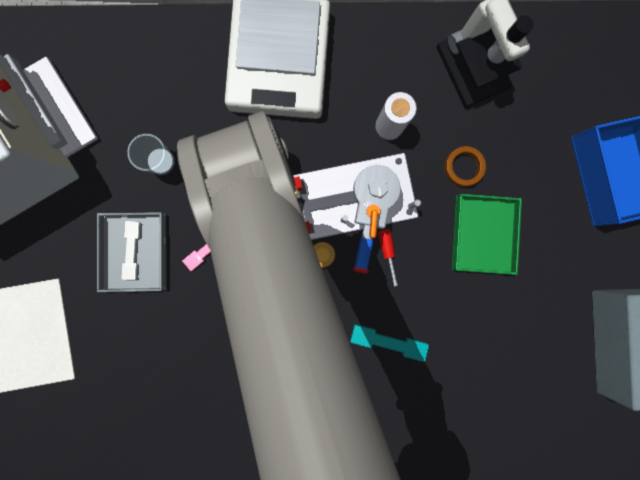

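The lever has crossed over but reads only about +0.15 relative to the handle. I'll measure it more strictly.

```bash
cat >> h.py <<'E'
def lev(c):
    im,d=viewer.grab_frame(c);P=cloud(c,d);hsv=cv2.cvtColor(im,cv2.COLOR_RGB2HSV).astype(int);H,S=hsv[...,0],hsv[...,1]
    X,Y,Z=P[...,0],P[...,1],P[...,2];reg=(d>0)&(abs(X-B[0]+.04)<.16)&(abs(Y-B[1])<.17)
    m=reg&(H>=6)&(H<20)&(S>140)&(Z>.119)&(Z<.13);b=reg&(H>100)&(H<130)&(S>100)&(Z>.084)&(Z<.095)&(np.hypot(X-B[0],Y-B[1])>.095)
    for n,k in(('lever',m),('grip',b)):
        p=(P[k][:,:2]*1000).astype(np.float32)
        if len(p)>10:
            f=cv2.fitLine(p,cv2.DIST_HUBER,0,.01,.01).ravel();rc=cv2.minAreaRect(p);print(c,n,len(p),'line ang',round(float(np.arctan(f[1]/f[0])),3),'rect',np.round(rc[0],1),np.round(rc[1],1),round(rc[2],1),'mean',p.mean(0).round(1))
    return im
E
python3 -c "
from h import *
for c in ('top','wrist','scene'): lev(c)"
```

```text
top lever 146 line ang -0.108 rect [ 558.8 -114.9] [10.1 51.3] 84.4 mean [ 557.8 -114.6]
top grip 358 line ang -0.244 rect [502.5 -98.5] [23.6 58.7] 76.3 mean [502.5 -98.5]
wrist grip 3077 line ang -0.225 rect [ 501.6 -102.6] [24.6 60.3] 76.4 mean [ 503.  -101.3]
scene lever 85 line ang -0.116 rect [ 559.1 -116.3] [10.6 50.2] 85.4 mean [ 558.5 -116.3]
scene grip 31 line ang 1.417 rect [ 526.8 -107.6] [22.3  9.8] 79.6 mean [ 526.9 -106.9]
```

```bash
python3 -c "
from h import *
togo(-.245,88,-40,.101)"
```

```text
7.05 [0.5885 0.0688 0.2112] f [-0.2  0.5  0.5] w 0.0003
[[-0.0, -0.243, -0.97], [-0.001, -0.97, 0.243], [-1.0, 0.001, 0.0]]
shift tool mm [ 1.103e+02  1.408e+02 -1.000e-01] turn -0.0
```

```bash
python3 -m pendant '[0,0,47,0,0, 0,0,47,0,0, 0,0,47,0,0, 0,40,0,0,0, 0,40,0,0,0, 0,30,0,0,0, 0,0,8,0,0, 0,0,8,0,0, 0,0,5,0,0, 0,0,4,0,0, 0,0,3,0,0, 0,0,2,0,0, 0,0,2,0,0, 0,0,0,0,0]'; python3 -c "
from h import *
togo(-.245,88,-5.5,.101)
for c in ('scene','wrist'): lev(c)"
```

```text
clock: 8.8
tcp_pos: [0.5469, -0.0977, 0.1013]
orientation: [-2.092, 0.256, 2.092]
contact_force: [0.5, -0.0, 0.2]
grip_width: -0.0001
8.8 [ 0.5469 -0.0977  0.1013] f [ 0.5 -0.   0.2] w -0.0001
[[-0.0, -0.241, -0.971], [0.0, -0.971, 0.241], [-1.0, 0.0, 0.0]]
shift tool mm [0.3 3.7 0. ] turn 0.002
scene lever 55 line ang -0.035 rect [ 568.7 -118.3] [16.9 30.3] 71.9 mean [ 568.6 -117.7]
scene grip 171 line ang -0.13 rect [ 502.7 -100.7] [25.5 59.5] 77.2 mean [ 502.3 -100.2]
wrist lever 4682 line ang -0.067 rect [ 559.6 -112.4] [24.4 49.2] 85.1 mean [ 561.9 -119.7]
```

```bash
python3 -m pendant '[0,0,0,0,0, 0,0,3,0,0, 0,0,2,0,0, 0,0,0,0,0, 0,0,0,0,0]'; python3 -c "
from h import *
togo(-.245,88,-5.5,.101)
for c in ('scene','wrist'): im=lev(c)
save(c,im,'w1.png')"
```

```text
clock: 9.52
tcp_pos: [0.5457, -0.1026, 0.1013]
orientation: [-2.092, 0.256, 2.092]
contact_force: [-1.0, -0.5, -0.3]
grip_width: -0.0
9.525 [ 0.5457 -0.1026  0.1013] f [-1.  -0.5 -0.3] w -0.0
[[0.0, -0.241, -0.971], [-0.0, -0.971, 0.241], [-1.0, 0.0, -0.0]]
shift tool mm [ 0.3 -1.3  0.1] turn 0.002
scene lever 56 line ang 0.144 rect [ 567.5 -122.4] [33.8 11.7] 13.3 mean [ 567.5 -121.3]
scene grip 174 line ang -0.18 rect [ 502.9 -100.7] [24. 59.] 76.9 mean [ 502.4 -100.4]
wrist lever 4824 line ang 0.112 rect [ 557.7 -118.1] [50.3 23.5] 7.1 mean [ 560.8 -124.6]
wrist grip 403 line ang -0.656 rect [ 505.3 -102.2] [ 9.2 58.2] 53.8 mean [499.2 -97.9]
```

View pics/w1.png

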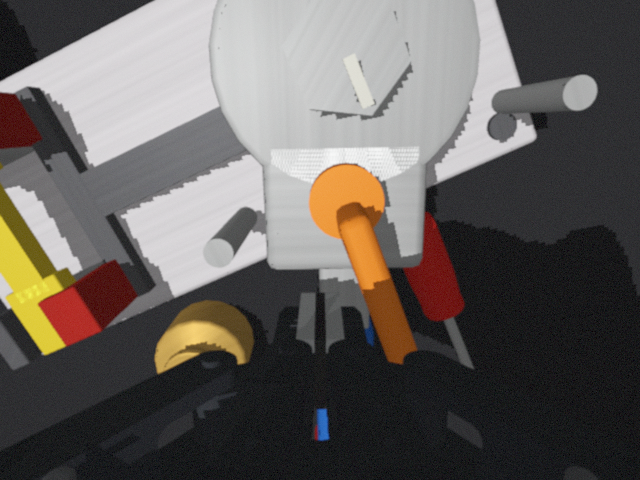

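The wrist view shows the lever leaning clearly to the counter-clockwise side, past the neck axis (knob (347,200), tip (395,350)). I'll back off and check that it stays there.

```bash
python3 -m pendant '[0,0,-10,0,0, 0,0,-10,0,0, 0,-30,0,0,0, 0,-40,0,0,0, 0,-30,-30,0,0, 0,-10,-40,0,0, 0,0,-40,0,0, 0,0,-40,0,0, 0,0,0,0,0]'; python3 -c "
from h import *
for c in ('scene','top','wrist'): im=lev(c)
togo(-.23,138,0,.17)"
```

```text
clock: 10.75
tcp_pos: [0.5867, 0.0681, 0.2115]
orientation: [-2.095, 0.246, 2.095]
contact_force: [0.1, -0.6, -0.4]
grip_width: -0.0
scene lever 82 line ang 0.094 rect [ 558.9 -123.2] [51.  10.6] 7.8 mean [ 559.3 -122.4]
scene grip 38 line ang 1.475 rect [ 525.8 -105.3] [22.7 12. ] 84.7 mean [ 525.4 -106. ]
top lever 146 line ang 0.109 rect [ 557.9 -121. ] [50.1 10.6] 7.3 mean [ 558.2 -120.5]
top grip 357 line ang -0.231 rect [502.3 -98.8] [23.5 58.3] 77.0 mean [502.3 -98.6]
wrist grip 3072 line ang -0.227 rect [ 501.6 -103.3] [24.9 59.9] 77.4 mean [ 502.8 -102.3]
10.9 [0.5864 0.0619 0.2111] f [ 0.1 -0.1  0.3] w 0.0002
[[-0.0, -0.241, -0.97], [-0.001, -0.97, 0.241], [-1.0, 0.001, 0.0]]
shift tool mm [ 41.3 175.6  49.9] turn -0.014
```

The lever holds at +0.34 with the gripper away, and the bolt hasn't moved. Now I straddle the handle.

```bash
python3 -m pendant '[60,0,45,13,0, 60,0,45,13,0, 60,0,45,13,0, 60,0,41,13,-0.014, 60,40,0,0,0, 60,40,0,0,0, 60,40,0,0,0, 60,31,0,0,0, 60,0,0,0,0, 60,0,0,0,0]'; python3 -c "
from h import *
togo(-.232,140,0,.060)
lev('scene')"
```

```text
clock: 12.15
tcp_pos: [0.4943, -0.0966, 0.0613]
orientation: [-2.101, 0.243, 2.098]
contact_force: [0.1, -0.1, 0.7]
grip_width: 0.0597
12.15 [ 0.4943 -0.0966  0.0613] f [ 0.1 -0.1  0.7] w 0.0597
[[0.001, -0.228, -0.974], [-0.0, -0.974, 0.228], [-1.0, 0.0, -0.001]]
shift tool mm [ 1.3 -0.7  0.8] turn 0.002
scene lever 75 line ang 0.113 rect [ 558.6 -123.6] [49.5 10.5] 8.0 mean [ 560.1 -122.5]
scene grip 98 line ang -0.16 rect [ 515.2 -103.4] [23.1 34.6] 75.0 mean [ 515.9 -103.5]
```

```bash
python3 -m pendant '[10,0,0,0,0, 10,0,0,0,0, 10,0,0,0,0, 10,0,0,0,0, 10,0,-14,-0.7,0.1, 10,0,-14,-0.7,0.1, 10,0,-14,-0.7,0.1, 10,0,0,0,0]' 30; python3 -c "
from h import *
togo(-.532,140,0,.060)"
```

```text
clock: 13.2
tcp_pos: [0.511, -0.0578, 0.0614]
orientation: [-1.925, 0.524, 1.919]
contact_force: [1.1, -4.4, 6.7]
grip_width: 0.0235
13.2 [ 0.511  -0.0578  0.0614] f [ 1.1 -4.4  6.7] w 0.0235
[[0.003, -0.507, -0.862], [-0.001, -0.862, 0.507], [-1.0, -0.001, -0.003]]
shift tool mm [1.4 0.2 1.8] turn -0.0
```

```bash
python3 -m pendant '[10,0,16.8,-1,-0.12, 10,0,16.8,-1,-0.12, 10,0,16.8,-1,-0.12, 10,0,16.8,-1,-0.12, 10,0,16.8,-1,-0.12, 10,0,16.8,-1,-0.12, 10,0,16.8,-1,-0.12, 10,0,16.8,-1,-0.12, 10,0,16.8,-1,-0.12, 10,0,16.8,-1,-0.12, 10,0,16.8,-1,-0.12, 10,0,16.8,-1,-0.12, 10,0,0,0,0, 10,0,0,0,0]'; python3 -c "
from h import *
togo(.908,140,0,.060)
lev('wrist');im=lev('scene');save(0,im,'s2.png')"
```

```text
clock: 14.95
tcp_pos: [0.5434, -0.2418, 0.0613]
orientation: [1.674, 0.818, -1.678]
contact_force: [-3.9, -5.8, 7.5]
grip_width: 0.0234
14.95 [ 0.5434 -0.2418  0.0613] f [-3.9 -5.8  7.5] w 0.0234
[[-0.001, 0.79, -0.613], [-0.003, -0.613, -0.79], [-1.0, 0.002, 0.003]]
shift tool mm [ 1.3 -1.8 -3. ] turn 0.002
wrist lever 13986 line ang 1.274 rect [ 591.6 -195.4] [49.1 10.2] 72.0 mean [ 591.6 -194. ]
wrist grip 14315 line ang 0.913 rect [ 552.4 -238.6] [60.8 34.4] 52.3 mean [ 549.7 -233.7]
scene lever 67 line ang 1.242 rect [ 593.1 -192.9] [51.1  9.5] 72.2 mean [ 593.6 -191.5]
scene grip 132 line ang 0.981 rect [ 549.  -234.5] [59.7 22.8] 53.2 mean [ 551.5 -232.3]
```

```bash
python3 -m pendant '[10,0,-16.8,-1,0.12, 10,0,-16.8,-1,0.12, 10,0,-16.8,-1,0.12, 10,0,-16.8,-1,0.12, 10,0,-16.8,-1,0.12, 10,0,-16.8,-1,0.12, 10,0,-16.8,-1,0.12, 10,0,-16.8,-1,0.12, 10,0,-16.8,-1,0.12, 10,0,-16.8,-1,0.12, 10,0,-16.8,-1,0.12, 10,0,-16.8,-1,0.12, 10,0,0,0,0]'; python3 -c "
from h import *
togo(-.532,140,0,.060)
lev('wrist')"
```

```text
clock: 16.68
tcp_pos: [0.511, -0.0577, 0.0614]
orientation: [-1.926, 0.523, 1.919]
contact_force: [1.1, -5.0, 5.3]
grip_width: 0.0234
16.675 [ 0.511  -0.0577  0.0614] f [ 1.1 -5.   5.3] w 0.0234
[[0.003, -0.507, -0.862], [-0.001, -0.862, 0.507], [-1.0, -0.001, -0.003]]
shift tool mm [1.4 0.2 1.8] turn 0.001
wrist lever 13971 line ang -0.191 rect [541.5 -76.5] [ 36.1 104.7] 40.4 mean [ 563.4 -101.8]
wrist grip 14386 line ang -0.555 rect [520.8 -57.8] [37.1 60.9] 58.0 mean [519.6 -64.4]
```

```bash
python3 -m pendant '[10,0,16.8,-1,-0.12, 10,0,16.8,-1,-0.12, 10,0,16.8,-1,-0.12, 10,0,16.8,-1,-0.12, 10,0,16.8,-1,-0.12, 10,0,16.8,-1,-0.12, 10,0,16.8,-1,-0.12, 10,0,16.8,-1,-0.12, 10,0,16.8,-1,-0.12, 10,0,16.8,-1,-0.12, 10,0,16.8,-1,-0.12, 10,0,16.8,-1,-0.12, 10,0,0,0,0, 10,0,0,0,0]'; python3 - <<'E'
from m import *
togo(.908,140,0,.060)
lev('wrist');im,P,o=measure('x')
E
```

```text
clock: 18.48
tcp_pos: [0.5433, -0.2418, 0.0614]
orientation: [1.674, 0.818, -1.678]
contact_force: [-3.3, -6.7, 8.2]
grip_width: 0.0233
18.475 [ 0.5433 -0.2418  0.0614] f [-3.3 -6.7  8.2] w 0.0233
[[-0.001, 0.79, -0.613], [-0.003, -0.613, -0.79], [-1.0, 0.002, 0.003]]
shift tool mm [ 1.3 -1.7 -3.1] turn 0.003
wrist lever 13979 line ang 1.273 rect [ 591.5 -195.4] [49.4 10.3] 72.1 mean [ 591.5 -194. ]
wrist grip 14314 line ang 0.911 rect [ 548.2 -235.3] [60.4 24.1] 52.0 mean [ 549.6 -233.6]
yellow 641 rect [599.1  38.7] [118.5  27.6] 10.2 z 0.057 mean [598.6  38.4  57.5]
orange 150 rect [ 592.6 -189.4] [51.6 10.3] 73.2 z 0.123 mean [ 592.  -188.8  122.4]
bolt 279 rect [ 630.1 -127.9] [37.4 34.8] 80.9 z 0.102 mean [ 629.9 -128.1  102.2]
blue 159 rect [ 558.2 -218.7] [27.6 25.7] 53.0 z 0.087 mean [ 558.1 -217.1   87.2]
head 1927 rect [ 624.  -136.1] [105.8 103.4] 89.9 z 0.09 mean [ 624.2 -132.7   91.7]
claw L 102 rect [648.3  19.3] [21.6 18.5] 3.3 z 0.067 mean [647.9  19.5  66.8]
claw R 112 rect [558.7   3.6] [22.5 19.5] 9.8 z 0.067 mean [558.4   3.5  67.1]
```

The claws have drawn back about 10 mm (bolt about 2.0 rad). One more stroke gives margin.

```bash
python3 -m pendant '[10,0,-22.3,-1.8,0.16, 10,0,-22.3,-1.8,0.16, 10,0,-22.3,-1.8,0.16, 10,0,-22.3,-1.8,0.16, 10,0,-22.3,-1.8,0.16, 10,0,-22.3,-1.8,0.16, 10,0,-22.3,-1.8,0.16, 10,0,-22.3,-1.8,0.16, 10,0,0,0,0, 10,0,22.3,-1.8,-0.16, 10,0,22.3,-1.8,-0.16, 10,0,22.3,-1.8,-0.16, 10,0,22.3,-1.8,-0.16, 10,0,22.3,-1.8,-0.16, 10,0,22.3,-1.8,-0.16, 10,0,22.3,-1.8,-0.16, 10,0,22.3,-1.8,-0.16, 10,0,0,0,0]'; python3 - <<'E'
from m import *
lev('wrist');im,P,o=measure('x')
y=o['yel'];y=y[y[:,2]>.05]
a=cv2.minAreaRect((y[:,:2]*1000).astype(np.float32))[2];print(a)
E
```

```text
clock: 20.82
tcp_pos: [0.5441, -0.2424, 0.0613]
orientation: [1.672, 0.821, -1.675]
contact_force: [-4.2, -5.8, 11.3]
grip_width: 0.0238
wrist lever 13953 line ang 1.279 rect [ 591.8 -195.4] [49.2 10.3] 72.3 mean [ 591.7 -194.1]
wrist grip 14318 line ang 0.919 rect [ 548.6 -235.8] [60.6 24.1] 52.3 mean [ 550.1 -233.9]
yellow 638 rect [599.1  38.7] [118.2  27.7] 10.2 z 0.057 mean [598.6  38.4  57.4]
orange 145 rect [ 592.7 -189.6] [51.2  9.1] 73.0 z 0.124 mean [ 592.2 -188.9  122.7]
bolt 282 rect [ 629.4 -128.8] [38.4 33.7] 87.6 z 0.102 mean [ 629.6 -128.1  102.1]
blue 156 rect [ 559.3 -219.1] [27.3 24. ] 54.4 z 0.088 mean [ 558.9 -217.3   87.6]
head 1932 rect [ 624.9 -142.5] [121.2  90.5] 71.4 z 0.09 mean [ 624.2 -132.9   91.8]
claw L 105 rect [650.   13.6] [21.9 18.8] 5.7 z 0.067 mean [649.3  13.6  66.8]
claw R 109 rect [560.1  -2.3] [22.8 19.2] 10.3 z 0.067 mean [559.7  -2.5  66.6]
10.178770065307617
```

Bolt is at about 3.2 rad with the lever still over, and the claws are well clear. Release the handle and rise.

```bash
python3 -m pendant '[60,0,0,0,0, 60,0,0,0,0, 60,0,0,0,0, 60,-20,0,0,0, 60,-50,0,0,0, 60,-50,0,0,0, 60,-30,0,0,0, 60,0,0,0,0.15, 60,0,0,0,0.15, 60,0,0,0,0.15, 60,0,0,0,0.15, 60,0,0,0,0.13, 60,0,0,0,0]' 40; python3 - <<'E'
from m import *
lev('top');go([.599,.0387,.15],-np.pi/2+np.radians(10.2))
im,d=viewer.grab_frame('top');P=cloud('top',d);hsv=cv2.cvtColor(im,cv2.COLOR_RGB2HSV).astype(int)
m=(d>0)&(hsv[...,0]>45)&(hsv[...,0]<80)&(hsv[...,1]>120)&(P[...,1]<-.28)&(P[...,1]>-.48)&(P[...,0]>.42)&(P[...,0]<.65)
for n,k in(('floor',m&(P[...,2]<.008)),('rim',m&(P[...,2]>.026)&(P[...,2]<.034))):
    rc=cv2.minAreaRect((P[k][:,:2]*1000).astype(np.float32));print(n,k.sum(),rc)
E
```

```text
clock: 22.55
tcp_pos: [0.5446, -0.2382, 0.2116]
orientation: [2.127, 0.194, -2.124]
contact_force: [0.0, -0.0, 0.3]
grip_width: 0.0602
top lever 130 line ang 1.262 rect [ 593.1 -189.6] [50.2  9.7] 71.8 mean [ 592.3 -189.7]
top grip 125 line ang 0.766 rect [ 549.4 -231.6] [59.7 23.8] 52.0 mean [ 557.9 -219.7]
22.6 [ 0.5446 -0.2383  0.2114] f [0.8 0.9 0.9] w 0.0603
[[0.001, 0.183, -0.983], [-0.0, -0.983, -0.183], [-1.0, 0.001, -0.001]]
shift tool mm [  61.4 -262.4 -104.2] turn 0.006
floor 917 ((536.1680908203125, -351.2135925292969), (98.70120239257812, 161.3515167236328), 84.47215270996094)
rim 174 ((538.2852172851562, -345.7035827636719), (86.77094268798828, 159.85853576660156), 84.22455596923828)
```

```bash
python3 -m pendant '[40,0,-43.7,-17.4,0, 40,0,-43.7,-17.4,0, 40,0,-43.7,-17.4,0, 40,0,-43.7,-17.4,0, 40,0,-43.7,-17.4,0, 40,0,-43.7,-17.4,0, 40,30,0,0,0.006, 40,30,0,0,0, 40,0,0,0,0, 40,0,0,0,0]'; python3 - <<'E'
from m import *
go([.599,.0387,.047],-np.pi/2+np.radians(10.2))
im,d=viewer.grab_frame('wrist');P=cloud('wrist',d);hsv=cv2.cvtColor(im,cv2.COLOR_RGB2HSV).astype(int)
m=(d>0)&(hsv[...,0]>22)&(hsv[...,0]<35)&(hsv[...,1]>110)&(P[...,2]>.053)&(P[...,2]<.065)
rc=cv2.minAreaRect((P[m][:,:2]*1000).astype(np.float32));print(m.sum(),rc,np.median(P[m][:,2]));save(0,im,'w2.png')
E
```

```text
clock: 23.9
tcp_pos: [0.6005, 0.0381, 0.1515]
orientation: [2.131, 0.188, -2.128]
contact_force: [0.1, -0.2, -0.0]
grip_width: 0.0397
23.9 [0.6005 0.0381 0.1515] f [ 0.1 -0.2 -0. ] w 0.0397
[[0.001, 0.174, -0.985], [0.0, -0.985, -0.174], [-1.0, -0.0, -0.001]]
shift tool mm [104.5  -0.8   1.6] turn -0.003
7809 ((598.822509765625, 35.2118034362793), (119.67704010009766, 27.94741439819336), 10.155303955078125) 0.05779181974443143
```

View pics/w2.png

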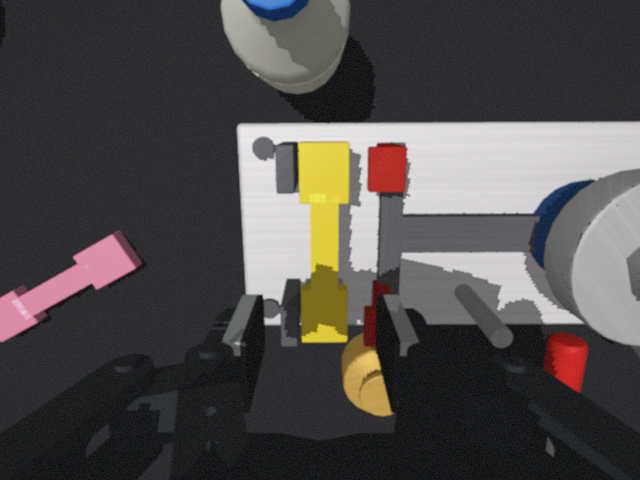

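The claws (at (387,168)) stand clear of the specimen (waist at (325,240)), and the jaws straddle the waist. Descend and grip.

```bash
python3 -m pendant '[34,30,1,1.6,0, 34,30,0,0,0, 34,25,0,0,0, 34,15,0,0,0, 34,4,0,0,0, 34,0,0,0,0, 0,0,0,0,0, 0,0,0,0,0, 0,0,0,0,0, 0,0,0,0,0, 0,0,0,0,0]' 40; python3 -c "
from h import *
st()"
```

```text
clock: 25.32
tcp_pos: [0.5993, 0.037, 0.0475]
orientation: [2.132, 0.186, -2.128]
contact_force: [-0.1, -0.8, 6.2]
grip_width: 0.0148
25.325 [0.5993 0.037  0.0475] f [-0.1 -0.8  6.2] w 0.0148
[[0.002, 0.174, -0.985], [0.0, -0.985, -0.174], [-1.0, 0.0, -0.002]]
```

```bash
python3 -m pendant '[0,-5,0,0,0, 0,-10,0,0,0, 0,-20,0,0,0, 0,-30,0,0,0, 0,-40,0,0,0, 0,0,0,0,0, 0,0,0,0,0]'; python3 - <<'E'
from m import *
go([.536,-.370,.152],-np.pi/2-np.radians(5.9))
for c in ('wrist','scene'):
    im,d=viewer.grab_frame(c);P=cloud(c,d);hsv=cv2.cvtColor(im,cv2.COLOR_RGB2HSV).astype(int)
    m=(d>0)&(hsv[...,0]>22)&(hsv[...,0]<35)&(hsv[...,1]>110)&(P[...,2]>.1)&(P[...,1]>-.03)
    p=P[m];rc=cv2.minAreaRect((p[:,:2]*1000).astype(np.float32));A=np.c_[p[:,:2]-p[:,:2].mean(0),np.ones(len(p))];print(c,m.sum(),rc,np.linalg.lstsq(A,p[:,2],rcond=None)[0].round(3))
E
```

```text
clock: 26.2
tcp_pos: [0.5983, 0.0366, 0.1519]
orientation: [2.131, 0.186, -2.129]
contact_force: [-0.6, 0.4, -1.1]
grip_width: 0.0149
26.2 [0.5983 0.0366 0.1519] f [-0.6  0.4 -1.1] w 0.0149
[[0.001, 0.174, -0.985], [-0.0, -0.985, -0.174], [-1.0, 0.0, -0.001]]
shift tool mm [-1.000e-01  3.896e+02  1.320e+02] turn 0.278
wrist 18604 ((605.9434204101562, 37.682281494140625), (81.8740234375, 96.99213409423828), 63.3629150390625) [-0.012 -0.009  0.162]
scene 467 ((593.9493408203125, 61.28936004638672), (120.74907684326172, 77.42640686035156), 9.99500846862793) [-0.082  0.793  0.16 ]
```

The specimen is held flat, its underside about 2 mm below the TCP. Raise a little and carry it to the green tray.

```bash
python3 -m pendant '[0,-20,0,0,0, 0,0,35,12,0, 0,0,35.4,12,0, 0,0,35.4,12,0, 0,0,35.4,12,0, 0,0,35.4,12,0, 0,0,35.4,12,0, 0,0,35.4,12,0, 0,0,35.4,12,0, 0,0,35.4,12,0, 0,0,35.4,12,0, 0,0,35.4,12,0, 0,0,0,0,0.14, 0,0,0,0,0.14, 0,0,0,0,0, 0,0,0,0,0]'; python3 - <<'E'
from m import *
go([.536,-.370,.007],-np.pi/2-np.radians(5.9))
for c in ('wrist','scene','top'):
    im,d=viewer.grab_frame(c);P=cloud(c,d);hsv=cv2.cvtColor(im,cv2.COLOR_RGB2HSV).astype(int)
    if c=='scene': save(0,im,'s3.png')
    X,Y,Z=P[...,0],P[...,1],P[...,2]
    m=(d>0)&(hsv[...,0]>45)&(hsv[...,0]<80)&(hsv[...,1]>100)&(Y<-.27)&(Y>-.47)&(X>.42)&(X<.65)&(Z>.024)&(Z<.034)
    p=P[m]
    if len(p)>10: print(c,'rim',m.sum(),cv2.minAreaRect((p[:,:2]*1000).astype(np.float32)))
    m=(d>0)&(hsv[...,0]>22)&(hsv[...,0]<35)&(hsv[...,1]>110)&(Z>.1)&(Y<-.2)
    p=P[m]
    if len(p)>10:print(c,'yel',m.sum(),cv2.minAreaRect((p[:,:2]*1000).astype(np.float32)),np.median(p[:,2]))
E
```

```text
clock: 28.3
tcp_pos: [0.5363, -0.369, 0.1717]
orientation: [-2.169, 0.111, 2.169]
contact_force: [-0.3, 0.1, -0.2]
grip_width: 0.0147
28.3 [ 0.5363 -0.369   0.1717] f [-0.3  0.1 -0.2] w 0.0147
[[0.0, -0.102, -0.995], [-0.0, -0.995, 0.102], [-1.0, 0.0, -0.0]]
shift tool mm [164.7   1.    0.2] turn 0.001
wrist rim 4852 ((535.3138427734375, -371.7794189453125), (130.53321838378906, 159.4254913330078), 84.46965789794922)
wrist yel 18685 ((541.839599609375, -376.3523864746094), (64.73408508300781, 105.72716522216797), 69.43270111083984) 0.18148053759117533
scene rim 292 ((536.3130493164062, -369.8763427734375), (135.65357971191406, 160.12306213378906), 84.20997619628906)
scene yel 399 ((546.780517578125, -293.23602294921875), (181.7445068359375, 120.27240753173828), 82.40592956542969) 0.17806963484321692
top rim 437 ((536.3112182617188, -367.92193603515625), (132.17742919921875, 160.3343963623047), 84.39388275146484)
top yel 837 ((537.6127319335938, -352.17816162109375), (56.069358825683594, 120.14500427246094), 84.38452911376953) 0.18056520503324214
```

View pics/s3.png

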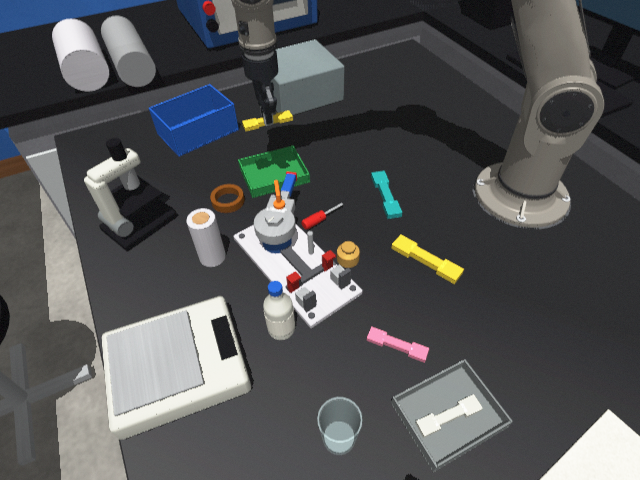

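The specimen (268,121) hangs level above the green tray (274,168), and the clamp seats are empty. Lower slowly.

```bash
python3 -m pendant '[0,40,1,0,0, 0,40,0,0,0, 0,35,0,0,0, 0,25,0,0,0, 0,10,0,0,0, 0,7,0,0,0, 0,4,0,0,0, 0,2,0,0,0, 0,0,0,0,0, 0,0,0,0,0]'; python3 -c "
from h import *
st()"
```

```text
clock: 29.7
tcp_pos: [0.5362, -0.3704, 0.0087]
orientation: [-2.168, 0.115, 2.167]
contact_force: [-0.3, -0.4, -0.6]
grip_width: 0.0148
29.7 [ 0.5362 -0.3704  0.0087] f [-0.3 -0.4 -0.6] w 0.0148
[[0.001, -0.105, -0.994], [-0.0, -0.994, 0.105], [-1.0, 0.0, -0.001]]
```

```bash
python3 -m pendant '[0,1.5,0,0,0, 0,1,0,0,0, 0,0,0,0,0, 18,0,0,0,0, 22,0,0,0,0, 32,0,0,0,0, 32,0,0,0,0, 32,-10,0,0,0, 32,-30,0,0,0, 32,-50,0,0,0, 32,-60,0,0,0, 32,-60,-40,0,0, 32,0,-60,0,0, 32,0,-60,0,0, 32,0,-60,0,0, 32,0,0,0,0, 32,0,0,0,0]' 20; python3 - <<'E'
from m import *
st();lev('top');lev('scene')
im,P,o=measure('z')
hsv=cv2.cvtColor(im,cv2.COLOR_RGB2HSV).astype(int);m=(hsv[...,0]>22)&(hsv[...,0]<35)&(hsv[...,1]>110)&(P[...,1]<-.28)&(P[...,1]>-.46)
p=P[m];print('spec',m.sum(),cv2.minAreaRect((p[:,:2]*1000).astype(np.float32)))
A=np.c_[p[:,:2]-p[:,:2].mean(0),np.ones(len(p))];print('plane',np.linalg.lstsq(A,p[:,2],rcond=None)[0].round(3))
save(0,im,'t9.png')
E
```

```text
clock: 31.82
tcp_pos: [0.5585, -0.1571, 0.2084]
orientation: [-2.169, 0.115, 2.167]
contact_force: [0.4, -0.9, -0.1]
grip_width: 0.0318
31.825 [ 0.5585 -0.1571  0.2084] f [ 0.4 -0.9 -0.1] w 0.0318
[[0.001, -0.105, -0.995], [-0.001, -0.995, 0.105], [-1.0, 0.001, -0.001]]
scene lever 66 line ang 1.246 rect [ 593.6 -192.4] [49.2  9.6] 71.9 mean [ 593.8 -191.5]
scene grip 148 line ang 0.915 rect [ 549.4 -234.5] [60.9 23.1] 51.6 mean [ 550.  -234.2]
yellow none
orange 21 rect [ 588.  -140.8] [ 5.1 58.6] 35.4 z 0.338 mean [ 574.9 -122.8  325.6]
bolt 280 rect [ 630.1 -128.3] [34.5 38. ] 59.3 z 0.102 mean [ 629.6 -128.1  102.4]
blue none
head 1581 rect [ 630.6 -127.8] [90.1 90.9] 43.3 z 0.091 mean [ 632.2 -127.3   92.4]
claw L 101 rect [649.7  13.5] [21.7 17.9] 11.9 z 0.067 mean [649.5  13.4  66.8]
claw R 103 rect [560.2  -2.9] [22.9 18. ] 10.0 z 0.067 mean [559.8  -3.1  66.8]
spec 0 ((0.0, 0.0), (0.0, 0.0), 0.0)
plane [0. 0. 0.]<stdin>:6: RuntimeWarning: Mean of empty slice.
  ret = um.true_divide(
```

View pics/t9.png

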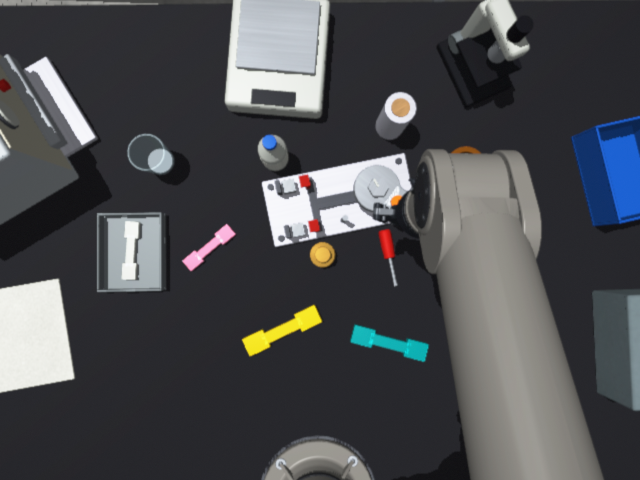

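The arm still hides the tray. Nothing else has been displaced. I'll move left and check again.

```bash
python3 -m pendant '[32,0,-50,0,0, 32,0,-50,0,0, 32,0,-50,0,0, 32,0,-50,0,0, 32,0,-50,0,0, 32,0,-50,0,0, 32,0,0,0,0, 32,0,0,0,0]'; python3 - <<'E'
from m import *
st();lev('scene')
im=lev('top');im,d=viewer.grab_frame('top');P=cloud('top',d)
hsv=cv2.cvtColor(im,cv2.COLOR_RGB2HSV).astype(int);m=(hsv[...,0]>22)&(hsv[...,0]<35)&(hsv[...,1]>110)&(P[...,1]<-.28)&(P[...,1]>-.46)
p=P[m];print('spec',m.sum(),cv2.minAreaRect((p[:,:2]*1000).astype(np.float32)))
A=np.c_[p[:,:2]-p[:,:2].mean(0),np.ones(len(p))];print('plane',np.linalg.lstsq(A,p[:,2],rcond=None)[0].round(3))
E
```

```text
clock: 32.98
tcp_pos: [0.5904, 0.14, 0.2075]
orientation: [-2.167, 0.117, 2.167]
contact_force: [0.6, -1.3, -0.8]
grip_width: 0.0316
32.975 [0.5904 0.14   0.2075] f [ 0.6 -1.3 -0.8] w 0.0316
[[-0.0, -0.107, -0.994], [-0.001, -0.994, 0.107], [-1.0, 0.001, 0.0]]
scene lever 66 line ang 1.239 rect [ 593.5 -192.9] [52.8  9.6] 71.8 mean [ 593.8 -191.7]
scene grip 134 line ang 0.871 rect [ 550.  -233.9] [61. 22.] 51.9 mean [ 549.3 -234.6]
top lever 128 line ang 1.261 rect [ 593.1 -189.5] [51.1  9.6] 72.9 mean [ 592.4 -189.5]
top grip 352 line ang 0.903 rect [ 549.6 -231.7] [59.3 24. ] 52.5 mean [ 549.  -231.5]
spec 686 ((534.7764892578125, -368.17626953125), (33.76846694946289, 120.91289520263672), 84.00225830078125)
plane [ 0.005 -0.01   0.015]
```

```bash
python3 -c "
from h import *
print(r.hand_in())"
```

```text
the job is handed in; nothing more can be done
None
```

The yellow specimen is out of the clamp and lying flat in the green tray. I handed the job in at about 33 s of the allowed 72 s; no verdict is reported.

- **Lever:** The first push left the lever at only about +0.13 rad, so I pushed it again. It then held at about +0.35 rad relative to the handle through to the end.
- **Bolt:** Three counter-clockwise strokes drew the claws back about 16 mm. That puts the bolt at about 3.2 rad, estimated from the claw movement rather than read directly.
- **Specimen:** In the last images it sat within about 3 mm of the tray's centre. Its tilt was about 0.01 rad and its top about 15 mm above the bench, which fits lying on the tray floor.
- **Everything else:** The other objects looked unmoved in the last overhead view, except the tape, which the arm partly hid. I judged this by eye and did not measure it. The gripper ended clear of everything.

The wrist and top cameras disagreed by about 3 mm on the specimen's position before the grasp. I aimed between the two and the grasp held.

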